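# Latch the polisher's guard gate open

### The arm

A 6-joint arm with a two-finger parallel gripper is mounted at the origin on the work surface. World frame = base frame: x ahead of the robot, y to its left, z up, the work surface at z = 0. Lengths are in m, angles in rad, forces in N, time in s.
With the tool pointing down it reaches from about 0.325 to 0.775 m from the base axis. Payload 5.5 kg.
Tool frame: the origin (TCP) lies between the finger pads; the fingertips stand 8 mm ahead of it and the grasp point (between the pads) lies 11 mm behind it (tcp_to_tips is the distance from the TCP to the fingertips, in m); z points along the fingers, y is the direction in which the jaws open and shut (so a half turn about z gives the same grasp; the last joint's range is limited). The gripper opens to 88 mm and grips with 3 to 60 N. Pads are 20 mm wide; open, the fingers measure 115 mm over their backs; the gripper's body (75 mm by 178 mm) begins 61 mm behind the grasp point.
Start: joints at [-1.28, 0.091, 1.231, -0, 1.82, -0.057], TCP at [0.204, -0.564, 0.231] pointing down, gripper open.
Joint ranges: [-2.87, 2.87], [-0.86, 2.18], [0.17, 2.46], [-1.51, 4.65], [0.06, 2.69], [-2.65, 2.65]. Speed limits (rad/s): [2.57, 2.57, 3.01, 3.14, 3.14, 3.14].

### API

Orientations are given as a unit quaternion [w, x, y, z].
In Python, from bench import * gives the robot as it stands. Calls block until the motion is done:
- move_to(position, orientation): joint-space move of the TCP to a pose.
- move_l(position, speed=0.15, orientation=None): straight line of the TCP; orientation=None keeps the orientation; speed is the mean speed in m/s.
- movej(angles): joint-space move.
- gripper_open() and close(): open the fingers fully, or close them until they stop; the grip force is fixed at half the most.
- hold(seconds).
- inverse_kinematics(position, orientation): joint angles nearest the present ones, or None.
- state(): the state.
- get_image(name): name is "scene" or "side" or "wrist"; returns a dict with "frame" (384x512x3 uint8, blue, green, red), "depth" (384x512 float32, m along the optical axis (not along the pixel's ray), 0 where there is no reading), "camera_matrix" (3x3 intrinsics, pixels), "view" (4x4, takes a point from world to camera coordinates). Camera axes: x right, y up, looking along -z (the intrinsics and any distortion apply to the point x, -y, -z); pixel columns grow to the right and rows downward; lengths in m; the calibration is good to about 2 mm. A picture is of the moment at which its call begins.
A pose or a line that the arm cannot do raises IKError and nothing moves.
- job_done(): hands the job in, once; it reports no verdict.
The state is a dict: "time": time; "joint_pos": joint angles; "dq": joint speeds; "joint_torque": joint torques, N m; "ee_pos": TCP position; "ee_rot": TCP orientation; "ft_force": force on the tool from outside, world axes, zero at the start; "moment": the same for the moment, N m; "finger_gap": finger opening in m.
Only numpy, scipy, OpenCV 4.12 (cv2) and the standard library are available. Lean on these libraries where they do the work, as an engineer would, in place of code of your own. Each camera call takes 0.05 s, during which the arm holds its last target.

### The job

The guard gate in front of the small polishing machine is shut. By its red thumb tab, lift the latch bar out of its catch and swing the gate towards the robot to the hold-open post; there press the bar gently into the yellow spring buffer just far enough that it drops down behind the post's lip, and let go, so that the latched gate stays open by itself. Never force the bar or anything else hard against the catch or the hold-open post, and leave the jar, the brass weight and the blue tray where they are.

Things in the scene. Friction and masses are not known exactly. Their poses are not given: they have to be found in the camera images.
- frame: the machine: dark base plate 420 x 340 x 12 mm (x -160..+260, y -170..+170 mm from the origin, which is on the table top; z up), blue motor and orange wheel at its rear (+x), clear side panels (up to 116 mm high), hinged gate in front. The gate's hinge axis stands at x +60, y +100 mm; the shut gate runs from it along -y and opens towards -x, the robot's side.
- hinge (a point): on the gate's upright hinge axis, 135 mm above the table (height of the resting latch bar's centre line); axes parallel to the frame's. The gate leaf is 10 mm thick, reaches 140 mm from this axis, and from 30 to 120 mm above the table. The closed catch and the hold-open post stand 160 to 180 mm from this axis.
- gate (a joint): opening angle of the gate, rad: 0 shut, 1.57 when it points along the frame's -x (clockwise from above as it opens), limit 2.0. A weak spring (0.06 Nm shut, 0.14 Nm at 1.57) always pulls it shut; a damper slows it (0.15 Nm per rad/s).
- latch (a joint): lift angle of the latch bar, rad: 0 level and resting, 0.35 at its upper limit; its greased bar falls by its weight (bar and tab about 0.15 to 0.33 kg). Its level pivot is on the gate, 15 mm from the hinge axis, 135 mm above the table. The bar is clear of the lip of either catch above 0.12 rad; however far it is lifted it cannot pass over the buffer.
- tab (a point): grasp point on the red thumb tab: when resting 100 mm from the hinge axis, 169 mm above the table, 34 mm above the bar's centre line. The tab is 10 mm thick across the gate, 26 mm wide along it, its top 15 mm above this point; fixed to the bar, it tips towards the hinge as the bar is lifted. Axes: x across the gate (frame's x when shut), y towards the hinge, z up along the tab.
- bar_end (a point): free end of the latch bar, a round steel rod 10 mm in diameter lying along the gate's top, 190 mm from the hinge axis. Shut, it lies in the closed catch: lips either side, robot-side lip top 146 mm above the table (16 mm above the bar's underside), about 4 mm of play. Axes as tab.
- keeper: both catches (same origin and axes as frame): the closed catch, a steel post at the shut gate's free end, and the hold-open post on a grey arm clamped round the hinge axis. The arm's setting differs from time to time and is not measured: moving the raised bar, the buffer is first touched at a gate angle between 1.05 and 1.80 rad. The post stays where it is.
- post_arm (a point): on the hinge axis at table height; where the hold-open post's arm is clamped. The post's yellow upright buffer plate (8 x 20 x 72 mm, top 196 mm above the table) yields to the bar at 0.5 N per mm and bottoms hard at 14 mm. Pushed in 6 mm (0.035 rad of gate) or more, the lowered bar drops behind the post's lip (top 146 mm above the table); pushed less, it stands on the lip (latch about 0.1 rad).
- jar: loose glass jar with steel lid, 64 mm across, 95 mm high, origin at the centre of its underside, standing right of the base plate
- weight: loose turned brass weight, 40 mm across, 42 mm high, origin at the centre of its underside, on the front right of the base plate
- tray: loose blue open tray with a divider, 110 x 80 x 40 mm, origin at the centre of its underside, left of the base plate

How it is judged:
On the way, in this order (a step that is already met when the one before it is completed fails the run):
1. the latch bar is lifted clear of its catch while the gate is still shut or barely ajar (value of joint latch above 0.11 rad and value of joint gate below 0.3 rad), for 0.05 s.
2. the gate is swung open past 0.9 rad (value of joint gate above 0.9 rad), for 0.05 s.
At the end, for the whole second after the job is handed in: the gate stands open (more than 1.03 rad) and still (under 0.05 rad/s), with the bar fully down (latch under 0.04 rad) in the hold-open post, which alone keeps the gate from swinging shut; the robot has let go (value of joint gate above 1.03 rad and value of joint latch below 0.04 rad and velocity of joint gate between -0.05 and 0.05 rad/s); the robot touches nothing.
It fails at once if the closed catch or the hold-open post is pressed with more than 14 N (by the bar or by the robot) (contact force between keeper and anything else above 14 N).
It fails at once if the jar, the weight or the tray is moved by more than 20 mm (distance of any of jar, weight, tray from where it was at the start of the episode above 0.02 m).
It also fails if it takes over 67 s, if anything falls off the work surface, if the arm or the gripper's body presses on something with over 40 N, if the wrist force passes 120 N, or if a joint passes its speed limit or range.

## Working session

There is one attempt and no reset: what is moved stays moved. The work goes in short steps, each a Python script; the robot and the scene stay as the last script left them, time stands still between calls to the robot, and variables do not carry over. Pictures are saved under pics/ and viewed, and the job is handed in when it is done.

```bash
ls; mkdir -p pics
python3 - <<'E'
from bench import *
import cv2,numpy as np
for n in ("scene","side","wrist"):
    d=get_image(n); cv2.imwrite(f"pics/{n}0.png",d["frame"]); np.savez(f"pics/{n}0.npz",**d)
    v=d["view"]; print(n,np.round(-v[:3,:3].T@v[:3,3],3),np.round(-v[2,:3],2))
s=state();print(s)
E
```

```text
pics
scene [1.033 0.286 0.991] [-0.42 -0.29 -0.86]
side [0.178 0.396 0.631] [ 0.53 -0.51 -0.67]
wrist [ 0.284 -0.535  0.384] [-0.29 -0.1  -0.95]
{'time': 0.15, 'joint_pos': array([-1.27972989e+00,  9.17059122e-02,  1.23159085e+00, -1.63666201e-05,
        1.81979900e+00, -5.67337305e-02]), 'dq': array([ 9.10547579e-05, -2.55079136e-03, -3.59013779e-03, -8.09008234e-04,
       -1.27030382e-04,  5.76954718e-04]), 'joint_torque': array([ 1.87313293e-03, -4.47044027e+01, -4.06909168e+01,  6.99730846e-02,
        2.74064328e-02, -8.85126656e-05]), 'ee_pos': array([ 0.20441296, -0.56388541,  0.22976504]), 'ee_rot': array([-7.45475691e-04,  9.84917517e-01,  1.73022885e-01, -9.57337628e-05]), 'ft_force': array([-0.69781606,  0.0898591 , -0.06906682]), 'moment': array([-0.03921467,  0.06786845, -0.00371471]), 'finger_gap': 0.08796500223745587}
```

View pics/scene0.png

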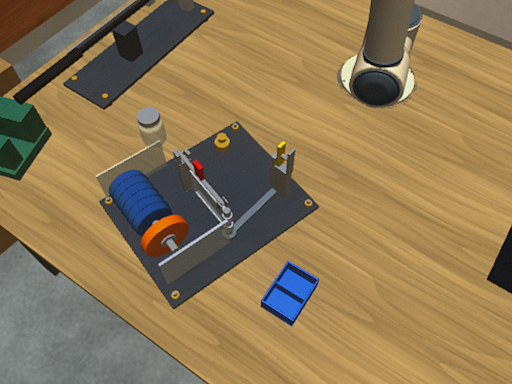

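View pics/side0.png

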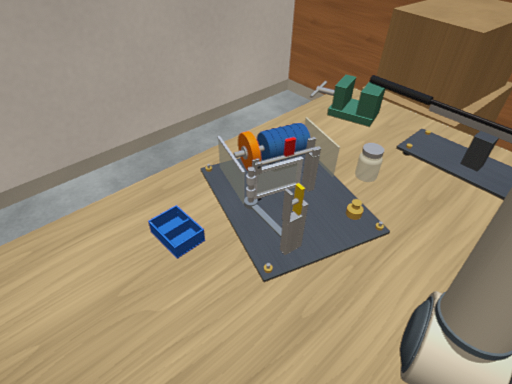

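View pics/wrist0.png

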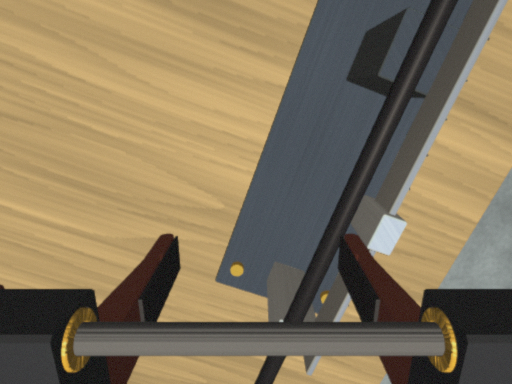

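Run:
```python
import cv2
a=cv2.imread("pics/scene0.png"); b=cv2.imread("pics/side0.png")
cv2.imwrite("pics/sc.png",cv2.resize(a[110:310,90:330],None,fx=3,fy=3,interpolation=cv2.INTER_CUBIC)) 
cv2.imwrite("pics/si.png",cv2.resize(b[110:285,195:395],None,fx=3.4,fy=3.4,interpolation=cv2.INTER_CUBIC))
```

```text
(no output)
```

View pics/sc.png

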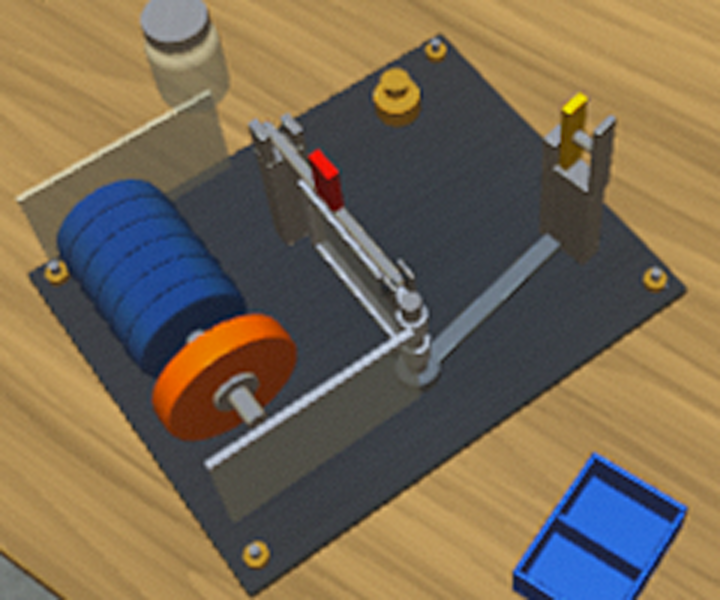

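View pics/si.png

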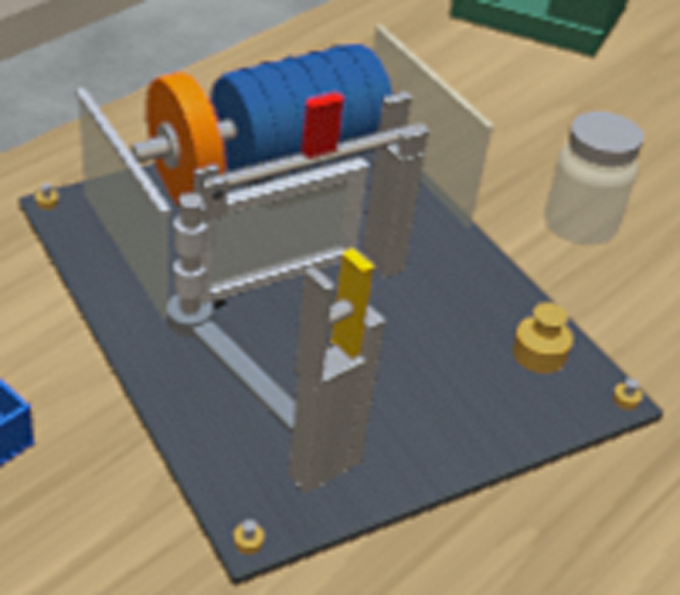

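```bash
cat > h.py <<'E'
import numpy as np
from scipy.optimize import least_squares
D={n:dict(np.load(f"pics/{n}0.npz")) for n in("scene","side")}
def proj(d,P):
    P=np.atleast_2d(P);c=P@d["view"][:3,:3].T+d["view"][:3,3]
    q=(c*[1,-1,-1])@d["camera_matrix"].T
    return q[:,:2]/q[:,2:]
def ray(d,px,z):
    k=np.linalg.inv(d["camera_matrix"])@[px[0],px[1],1];r=d["view"][:3,:3].T@(k*[1,-1,-1])
    o=-d["view"][:3,:3].T@d["view"][:3,3]
    return o+r*(z-o[2])/r[2]
sc=lambda u,v:(u/3+90-.33,v/3+110-.33)
si=lambda u,v:(u/3.4+195-.35,v/3.4+110-.35)
def toW(p,L):
    x,y,t=p;L=np.atleast_2d(L);c,s=np.cos(t),np.sin(t)
    return np.c_[x+c*L[:,0]-s*L[:,1],y+s*L[:,0]+c*L[:,1],L[:,2]]
E
python3 - <<'E'
from h import *
A=[("scene",sc(445,35),(-.16,-.17)),("scene",sc(686,291),(-.16,.17)),("scene",sc(252,594),(.26,.17)),("scene",sc(29,275),(.26,-.17)),
("side",si(20,203),(.26,.17)),("side",si(236,580),(-.16,.17)),("side",si(661,413),(-.16,-.17))]
for n,px,l in A: print(n,np.round(ray(D[n],px,.012),4),l)
f=lambda p:np.concatenate([proj(D[n],toW(p,[*l,.012]))[0]-px for n,px,l in A])
r=least_squares(f,[.6,-.1,0]);p=r.x;print(p,np.round(r.fun,1))
np.save("pose.npy",p)
print("hinge",toW(p,[.06,.1,.135]),"tab",toW(p,[.06,0,.169]),"barend",toW(p,[.06,-.09,.135]))
for n,f_,L in(("scene",sc,(.06,0,.184)),("side",si,(.06,0,.184))): print(n,proj(D[n],toW(p,L)))
for n,px in(("scene",sc(322,160)),("side",si(324,98))): print("tab top px",px,ray(D[n],px,.184))
h=toW(p,[.06,.1,.196])[0]
for n,px in(("scene",sc(575,103)),("side",si(358,261))):
    w=ray(D[n],px,.196);d=w-h;print(n,w,np.hypot(*d[:2]),"gate ang",np.arctan2(d[1],d[0])-p[2])
E
```

```text
scene [ 0.3719 -0.232   0.012 ] (-0.16, -0.17)
scene [0.4788 0.0858 0.012 ] (-0.16, 0.17)
scene [ 0.872 -0.041  0.012] (0.26, 0.17)
scene [ 0.7703 -0.3616  0.012 ] (0.26, -0.17)
side [ 0.8602 -0.0367  0.012 ] (0.26, 0.17)
side [0.4697 0.0866 0.012 ] (-0.16, 0.17)
side [ 0.3697 -0.2313  0.012 ] (-0.16, -0.17)
[ 0.5731668  -0.122757   -0.30971297] [-0.5 -1.3  2.1 -1.4  0.1  0.5 -0.3 -0.8 -1.6 -2.5 -1.4 -0.5  1.3 -0.8]
hinge [[ 0.6607906  -0.04580201  0.135     ]] tab [[ 0.63031207 -0.14104412  0.169     ]] barend [[ 0.60288139 -0.22676202  0.135     ]]
scene [[198.51019277 163.87481628]]
side [[289.59652674 138.17013095]]
tab top px (197.0033333333333, 163.00333333333333) [ 0.63035385 -0.1450705   0.184     ]
tab top px (289.9441176470588, 138.4735294117647) [ 0.62889774 -0.14071442  0.184     ]
scene [ 0.49439745 -0.02128446  0.196     ] 0.16818974126071268 gate ang 3.3050111775930713
side [ 0.48977473 -0.01849087  0.196     ] 0.17318292640565952 gate ang 3.292943453405879
```

```bash
cat >> h.py <<'E'
def tri(a,b):
    f=lambda P:np.r_[proj(D["scene"],P)[0]-a,proj(D["side"],P)[0]-b]
    r=least_squares(f,[.6,-.1,.1]);return r.x,r.fun
def toF(p,W):
    d=np.array(W)-[p[0],p[1],0];c,s=np.cos(p[2]),np.sin(p[2]);return np.array([c*d[0]+s*d[1],-s*d[0]+c*d[1],d[2]])
E
python3 - <<'E'
from h import *
import cv2
p=np.load("pose.npy")
for n,s,c in(("scene",(158,145),0),("side",(245,120),0)):
    a=D[n]["frame"][s[1]:s[1]+70,s[0]:s[0]+95]; cv2.imwrite(f"pics/z{n}.png",cv2.resize(a,None,fx=8,fy=8,interpolation=cv2.INTER_CUBIC))
E
```

```text
(no output)
```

View pics/zscene.png

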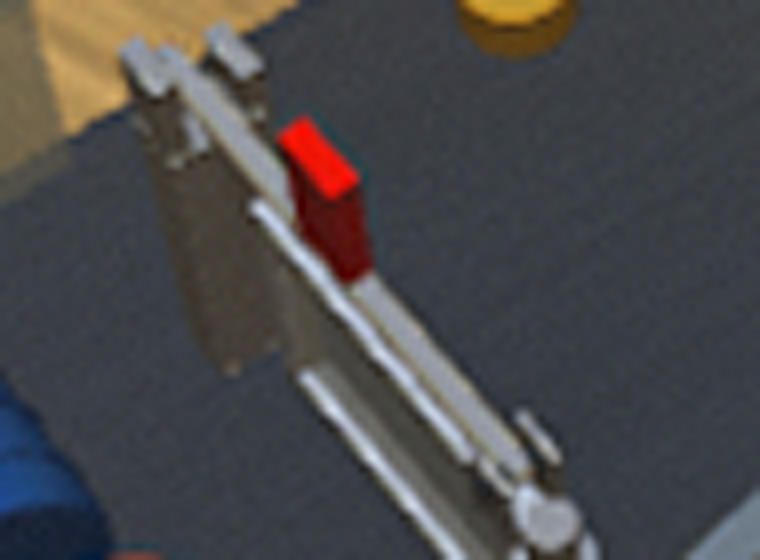

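View pics/zside.png

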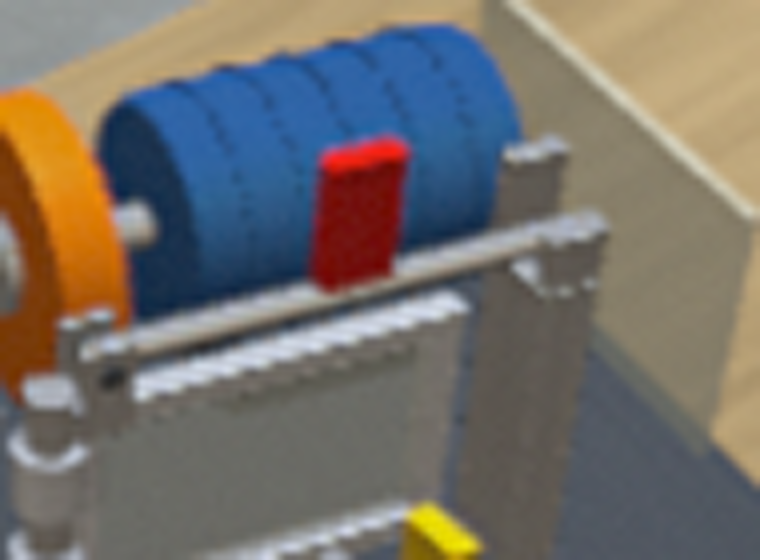

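Run:
```python
from h import *
from bench import inverse_kinematics,state
from scipy.spatial.transform import Rotation as R
p=np.load("pose.npy")
zs=lambda u,v:(158-.45+u/8,145-.45+v/8); zd=lambda u,v:(245-.45+u/8,120-.45+v/8)
sb=lambda u,v:sc(u,v)
for nm,a,b in(("rearpost",zs(147,67),zd(537,150)),("lip",zs(235,52),zd(575,222)),("tabtop",zs(320,160),zd(366,155)),("hingecap",zs(550,520),zd(48,388)),("buftop",sc(575,103),si(358,261)),("tabhingecornerrobot",zs(358,180),zd(326,167))):
    w,r=tri(a,b);print(nm,np.round(w,4),"frame",np.round(toF(p,w),4),"res",np.round(r,1))
```

```text
rearpost [ 0.6218 -0.2152  0.1565] frame [ 0.0745 -0.0733  0.1565] res [ 0.  0.  0. -0.]
lip [ 0.5977 -0.2057  0.1457] frame [ 0.0487 -0.0715  0.1457] res [-0.1 -0.3 -0.3  0.2]
tabtop [ 0.6308 -0.144   0.1802] frame [ 0.0613 -0.0026  0.1802] res [-0.1 -0.1 -0.1  0.1]
hingecap [ 0.6616 -0.0483  0.126 ] frame [0.0616 0.0978 0.126 ] res [ 0.1  0.2  0.2 -0.1]
buftop [ 0.4923 -0.0222  0.1925] frame [-0.1077  0.0711  0.1925] res [ 0.1  0.2  0.1 -0.1]
tabhingecornerrobot [ 0.6319 -0.1294  0.1826] frame [0.058  0.0116 0.1826] res [ 0.1  0.3  0.3 -0.2]
```

```bash
cat >> h.py <<'E'
from scipy.spatial.transform import Rotation as R
P0=np.load("pose.npy")
H=toW(P0,[.06,.1,0.])[0]
def pose(g,phi,sgn=1,dr=0.,hT=.034,dn=0.,dz=0.):
    a=P0[2]-np.pi/2-g
    u=np.array([np.cos(a),np.sin(a),0]);z=np.array([0,0,1.])
    b=np.cos(phi)*u+np.sin(phi)*z; t=np.cos(phi)*z-np.sin(phi)*u
    n=np.array([np.cos(a-np.pi/2),np.sin(a-np.pi/2),0]) # opening direction
    pos=H+.015*u+.135*z+(.085+dr)*b+hT*t+dn*n+dz*z
    Y=sgn*b;Z=-t;X=np.cross(Y,Z)
    q=R.from_matrix(np.c_[X,Y,Z]).as_quat();return pos,np.r_[q[3],q[:3]]
E
python3 - <<'E'
from h import *
from bench import *
for s in(1,-1):
    for g,f in((0,0),(0,.2),(.35,.2),(.7,.2),(1.05,.2),(1.4,.2),(1.45,0)):
        q=inverse_kinematics(*pose(g,f,s));print(s,g,f,None if q is None else np.round(q,2))
E
```

```text
1 0 0 [-0.27  0.21  1.21 -0.    1.72  1.61]
1 0 0.2 [-0.16  0.24  1.16 -0.2   1.77  1.69]
1 0.35 0.2 [-0.15  0.22  1.18 -0.18  1.83  2.04]
1 0.7 0.2 [-0.14  0.2   1.2  -0.14  1.89  2.4 ]
1 1.05 0.2 None
1 1.4 0.2 None
1 1.45 0 None
-1 0 0 [-0.27  0.21  1.21 -0.    1.72 -1.53]
-1 0 0.2 [-0.16  0.24  1.16 -0.2   1.77 -1.45]
-1 0.35 0.2 [-0.15  0.22  1.18 -0.18  1.83 -1.1 ]
-1 0.7 0.2 [-0.14  0.2   1.2  -0.14  1.89 -0.74]
-1 1.05 0.2 [-0.13  0.19  1.21 -0.07  1.92 -0.36]
-1 1.4 0.2 [-0.12  0.19  1.21  0.    1.94  0.02]
-1 1.45 0 [-0.11 -0.01  1.44 -0.    1.71  0.08]
```

Run:
```python
from h import *
from bench import *
import cv2
s=state();move_l(list(s["ee_pos"][:2])+[.36],speed=.2)
pos,q=pose(0,0,-1); move_to(list(pos+[0,0,.12]),list(q))
hold(.3)
d=get_image("wrist");cv2.imwrite("pics/w1.png",d["frame"]);np.savez("pics/w1.npz",**d)
s=state();print(s["time"],s["ee_pos"],pos,s["ft_force"])
print(np.round(proj(d,toW(P0,[[.055,-.013,.184],[.065,-.013,.184],[.055,.013,.184],[.065,.013,.184],[.06,-.09,.14]])),1))
```

```text
3.4667 [ 0.63024379 -0.1413944   0.28905369] [ 0.63031207 -0.14104412  0.169     ] [ 0.74016985 -0.53819711  0.06515439]
[[243.1 192. ]
 [243.3 203.4]
 [274.4 191.9]
 [274.3 203.3]
 [165.3 183.7]]
```

View pics/w1.png

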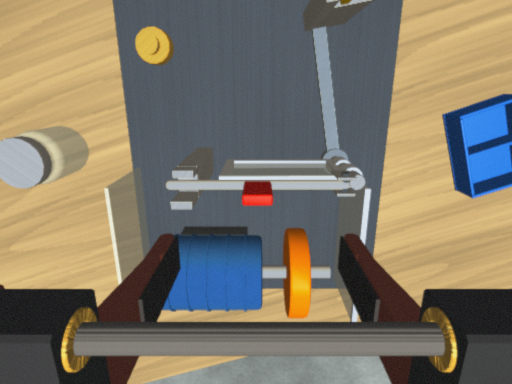

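Run:
```python
import cv2
a=cv2.imread("pics/w1.png")[140:230,160:280];cv2.imwrite("pics/w1z.png",cv2.resize(a,None,fx=6,fy=6,interpolation=cv2.INTER_CUBIC))
```

```text
(no output)
```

View pics/w1z.png

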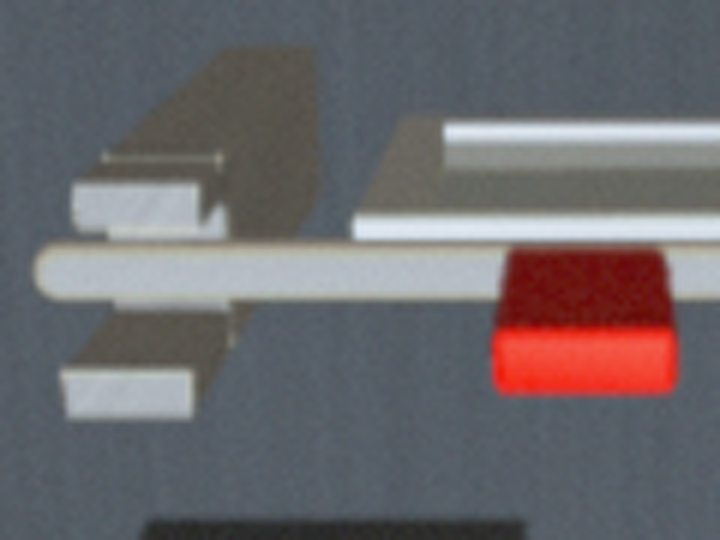

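```bash
python3 - <<'E'
from h import *
p=P0.copy();w=toW(p,[.0015,-.0015,0])[0];p[:2]=w[:2];np.save("pose.npy",p);print(p)
E
python3 - <<'E'
from h import *
from bench import *
import cv2
pos,q=pose(0,0,-1)
move_l(list(pos+[0,0,.05]),speed=.1,orientation=list(q))
f0=state()["ft_force"]
d=get_image("wrist");cv2.imwrite("pics/w2.png",d["frame"])
move_l(list(pos),speed=.05);hold(.2)
s=state();print(s["time"],s["ee_pos"]-pos,f0,s["ft_force"])
d=get_image("wrist");cv2.imwrite("pics/w3.png",d["frame"])
d=get_image("scene");cv2.imwrite("pics/s3.png",cv2.resize(d["frame"][110:250,130:300],None,fx=4,fy=4,interpolation=2))
E
```

```text
[ 0.57413826 -0.12464281 -0.30971297]
5.7167 [ 1.34247130e-04 -5.49998547e-05  4.00331395e-04] [0.08705894 0.56307181 0.43719677] [-0.71568814  0.93004374  0.42845495]
```

View pics/w3.png

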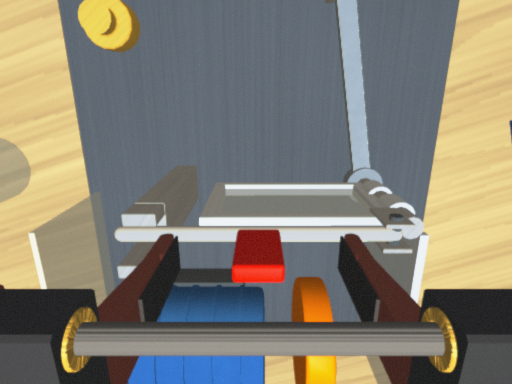

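View pics/s3.png

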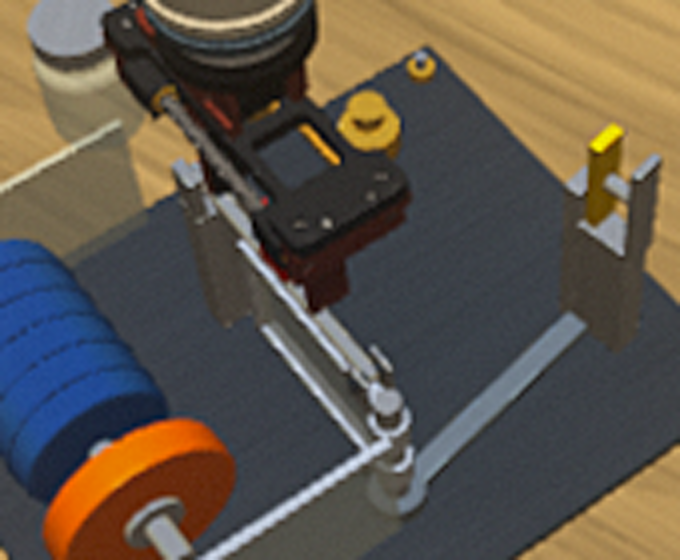

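Run:
```python
from h import *
from bench import *
import cv2
close();hold(.2)
s=state();print(s["time"],s["finger_gap"],s["ft_force"],s["moment"],s["ee_pos"])
d=get_image("wrist");cv2.imwrite("pics/w4.png",d["frame"])
d=get_image("side");cv2.imwrite("pics/d4.png",cv2.resize(d["frame"][100:270,200:380],None,fx=4,fy=4,interpolation=2)[:600])
print(np.round(proj(get_image("wrist"),[s["ee_pos"]+[0,0,.015]]),1))
```

```text
6.9917 0.025708492087306783 [-0.79535089 -2.23654773 -0.04787382] [-0.34996103 -0.03698632  0.05336408] [ 0.63117578 -0.14324004  0.16899504]
[[257.6 273.8]]
```

View pics/w4.png

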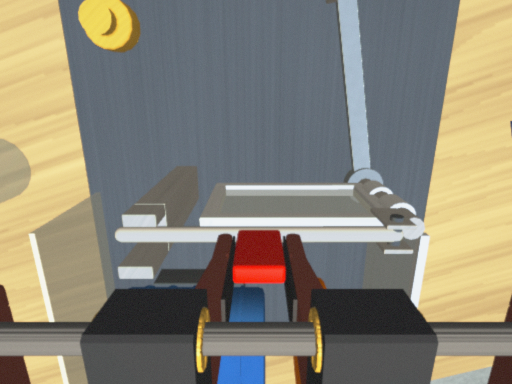

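View pics/d4.png

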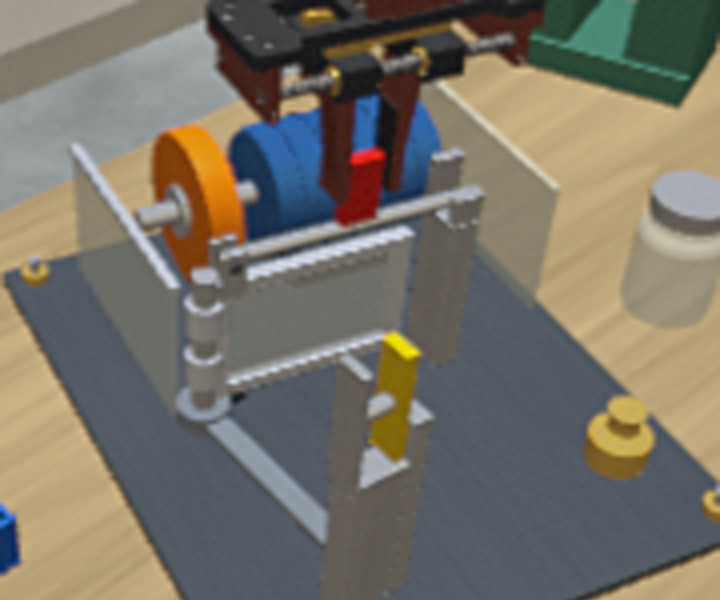

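Run:
```python
from h import *
from bench import *
import cv2
for f in (.04,.08,.12,.16,.2):
    pos,q=pose(0,f,-1); move_l(list(pos),speed=.03,orientation=list(q))
    s=state();print(f,round(s["time"],2),np.round(s["ft_force"],1),np.round(s["moment"],2),round(s["finger_gap"],4))
    if np.linalg.norm(s["ft_force"])>25: print("stop");break
hold(.2)
d=get_image("wrist");cv2.imwrite("pics/w5.png",d["frame"])
d=get_image("side");cv2.imwrite("pics/d5.png",cv2.resize(d["frame"][100:250,200:380],None,fx=4,fy=4,interpolation=2))
```

```text
0.04 7.42 [-1.1 -4.2  1.1] [-0.56  0.14  0.  ] 0.0256
0.08 7.69 [-1.2 -3.5  1.1] [-0.61  0.17 -0.04] 0.0262
0.12 7.97 [-1.2 -4.5  1.2] [-0.72  0.07 -0.05] 0.0258
0.16 8.24 [-2.5 -4.4  1.9] [-0.68  0.14 -0.04] 0.0257
0.2 8.52 [-1.3 -5.2  1.4] [-0.7   0.16 -0.05] 0.0255
```

View pics/d5.png

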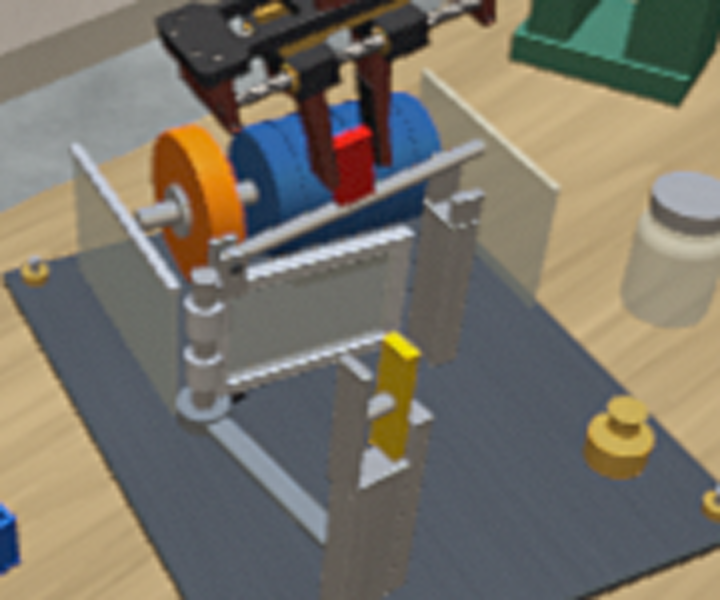

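View pics/w5.png

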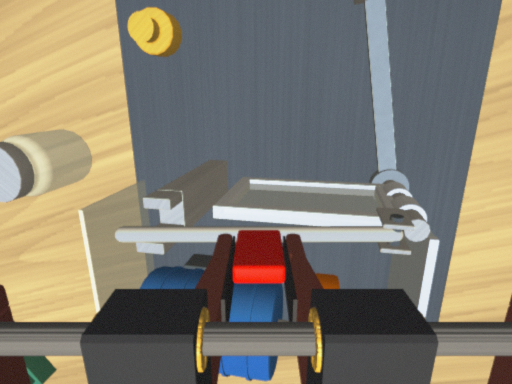

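Run:
```python
from h import *
from bench import *
import cv2
for g in np.arange(.1,1.21,.1):
    pos,q=pose(g,.2,-1); move_l(list(pos),speed=.05,orientation=list(q))
    s=state();print(round(g,2),round(s["time"],2),np.round(s["ft_force"],1),np.round(s["moment"],2),round(s["finger_gap"],4))
    if np.linalg.norm(s["ft_force"])>20: print("stop");break
hold(.2)
d=get_image("wrist");cv2.imwrite("pics/w6.png",d["frame"])
d=get_image("side");cv2.imwrite("pics/d6.png",cv2.resize(d["frame"][100:250,200:380],None,fx=4,fy=4,interpolation=2))
d=get_image("scene");cv2.imwrite("pics/s6.png",cv2.resize(d["frame"][110:250,150:330],None,fx=4,fy=4,interpolation=2))
```

```text
0.1 9.15 [-0.7 -4.7  1.1] [-0.79  0.14  0.04] 0.0254
0.2 9.48 [-1.9 -4.9  1.1] [-0.79  0.19  0.  ] 0.026
0.3 9.82 [-1.7 -5.7  0.6] [-0.84  0.17  0.07] 0.0259
0.4 10.15 [-2.2 -4.2  1.2] [-0.8   0.2   0.03] 0.0259
0.5 10.48 [-3.2 -5.2  1. ] [-0.76  0.25 -0.  ] 0.0258
0.6 10.82 [-2.9 -4.5  1.6] [-0.68  0.26 -0.04] 0.0258
0.7 11.15 [-3.  -3.2  0.6] [-0.55  0.26  0.  ] 0.0258
0.8 11.48 [-2.5 -2.3  1.5] [-0.51  0.2  -0.04] 0.0256
0.9 11.82 [-1.9 -2.   0.7] [-0.43  0.15 -0.01] 0.026
1.0 12.15 [-1.2 -2.2  0.3] [-0.37  0.05  0.03] 0.0256
1.1 12.48 [-0.5 -1.7 -1.3] [-0.27 -0.24  0.  ] 0.0256
1.2 12.82 [ 0.7 -1.8 -0.5] [-0.28 -0.34  0.06] 0.0256
```

View pics/d6.png

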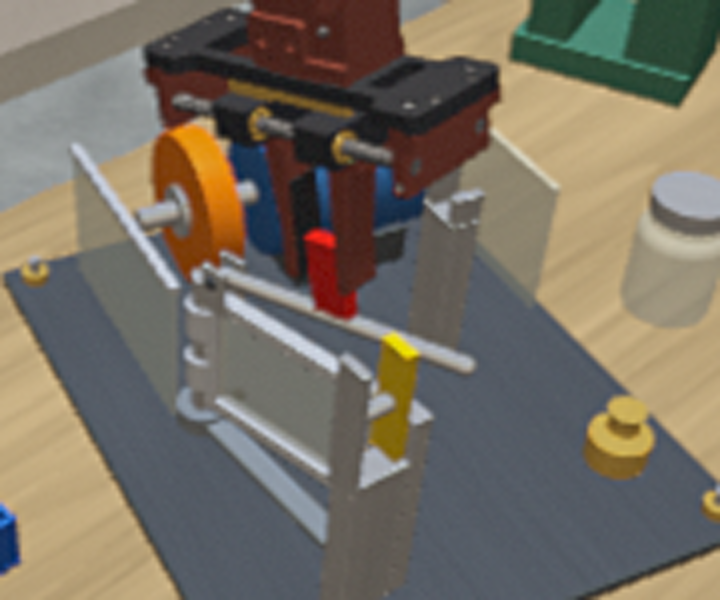

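View pics/s6.png

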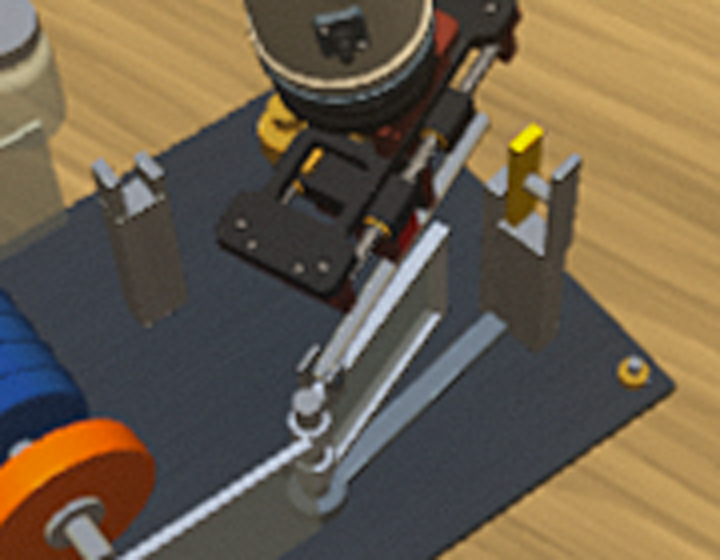

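View pics/w6.png

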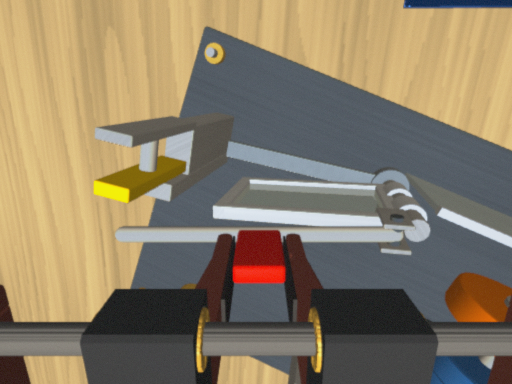

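```bash
cat >> h.py <<'E'
def ndir(g):
    a=P0[2]-np.pi-g;return np.array([np.cos(a),np.sin(a),0])
def fm(state,hold,n=12):
    F=[]
    for _ in range(n): hold(.02);F.append(state()["ft_force"])
    return np.mean(F,0)
E
python3 - <<'E'
from h import *
from bench import *
import cv2
fs=[]
for g in np.arange(1.22,1.361,.02):
    pos,q=pose(g,.2,-1); move_l(list(pos),speed=.02,orientation=list(q))
    f=fm(state,hold);fn=f@ndir(g);fs.append(fn);print(round(g,3),np.round(f,2),"fn",round(fn,2),round(state()["time"],1))
    if fn<fs[0]-4: break
d=get_image("wrist");cv2.imwrite("pics/w7.png",d["frame"])
E
```

```text
1.22 [ 3.87 -1.25 -2.59] fn -1.4 13.6
1.24 [ 4.92 -1.29 -3.39] fn -1.4 14.1
1.26 [ 5.22 -1.06 -3.55] fn -1.07 14.5
1.28 [ 5.23 -1.36 -3.55] fn -1.26 15.0
1.3 [ 5.25 -1.44 -3.8 ] fn -1.23 15.4
1.32 [ 5.07 -1.17 -3.88] fn -0.87 15.9
1.34 [ 4.9  -1.25 -3.41] fn -0.86 16.3
1.36 [ 5.39 -1.53 -3.63] fn -0.99 16.8
```

View pics/w7.png

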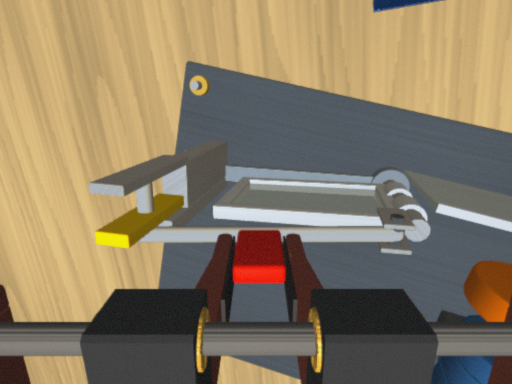

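Run:
```python
from h import *
from bench import *
import cv2
for g in np.arange(1.37,1.48,.01):
    pos,q=pose(g,.2,-1); move_l(list(pos),speed=.01,orientation=list(q))
    f=fm(state,hold);fn=f@ndir(g);print(round(g,3),np.round(f,2),"fn",round(fn,2),round(state()["time"],1))
    if fn<-6.5: break
d=get_image("wrist");cv2.imwrite("pics/w8.png",d["frame"])
```

```text
1.37 [ 5.17 -1.66 -3.48] fn -1.09 17.3
1.38 [ 5.33 -2.26 -3.87] fn -1.61 17.7
1.39 [ 5.05 -2.86 -3.65] fn -2.19 18.2
1.4 [ 4.87 -3.49 -3.72] fn -2.78 18.6
1.41 [ 4.88 -4.25 -3.55] fn -3.48 19.1
1.42 [ 4.77 -4.93 -3.38] fn -4.11 19.5
1.43 [ 4.58 -5.37 -3.67] fn -4.52 20.0
1.44 [ 4.39 -6.42 -3.53] fn -5.53 20.4
1.45 [ 4.02 -6.89 -3.5 ] fn -6.01 20.9
1.46 [ 3.64 -8.5  -3.54] fn -7.62 21.3
```

View pics/w8.png

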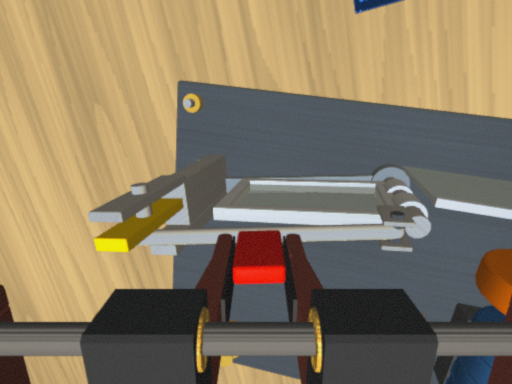

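Run:
```python
from h import *
from bench import *
import cv2
for g in (1.47,1.478):
    pos,q=pose(g,.2,-1); move_l(list(pos),speed=.01,orientation=list(q))
    f=fm(state,hold);fn=f@ndir(g);print(round(g,3),np.round(f,2),"fn",round(fn,2),np.round(state()["moment"],2),round(state()["time"],1))
    if fn<-10: break
d=get_image("wrist");cv2.imwrite("pics/w9.png",d["frame"])
d=get_image("side");cv2.imwrite("pics/d9.png",cv2.resize(d["frame"][140:250,240:340],None,fx=5,fy=5,interpolation=2))
```

```text
1.47 [ 3.54 -8.93 -3.26] fn -8.0 [-1.53 -0.97  0.83] 21.8
1.478 [  3.03 -10.35  -3.52] fn -9.45 [-1.75 -0.88  0.79] 22.3
```

View pics/w9.png

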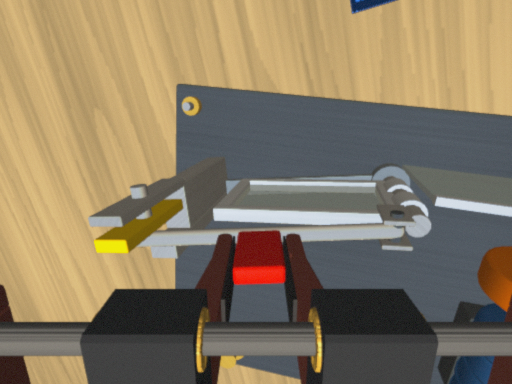

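View pics/d9.png

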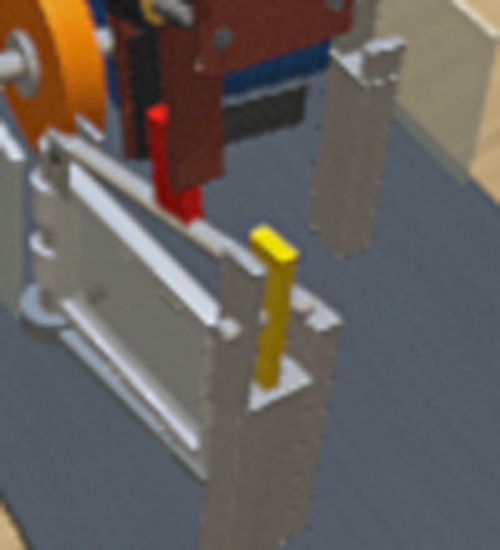

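Run:
```python
from h import *
from bench import *
import cv2
def save(n,d): cv2.imwrite(f"pics/{n}.png",d["frame"]); np.savez(f"pics/{n}.npz",**d)
save("w10",get_image("wrist"))
def fmm(n=12):
    A=[]
    for _ in range(n): hold(.02);s=state();A.append(np.r_[s["ft_force"],s["moment"]])
    return np.mean(A,0)
f=fmm();print(1.478,np.round(f,2))
for g in (1.46,1.44):
    pos,q=pose(g,.2,-1); move_l(list(pos),speed=.01,orientation=list(q))
    f=fmm();print(g,np.round(f,2),"fn",round(f[:3]@ndir(g),2),round(state()["time"],1))
    save("w11_%d"%(g*100),get_image("wrist"))
a=cv2.imread("pics/w7.png")[205:260,130:410];b=cv2.imread("pics/w10.png")[205:260,130:410];c=cv2.imread("pics/w11_144.png")[205:260,130:410]
cv2.imwrite("pics/cmp.png",cv2.resize(np.vstack([a,b,c]),None,fx=2.85,fy=3.6,interpolation=2))
```

```text
1.478 [  3.11 -10.22  -3.5   -1.76  -0.91   0.79]
1.46 [ 3.64 -9.19 -3.46 -1.58 -0.96  0.66] fn -8.29 23.1
1.44 [ 3.66 -7.95 -3.6  -1.39 -1.03  0.5 ] fn -7.17 23.7
```

View pics/cmp.png

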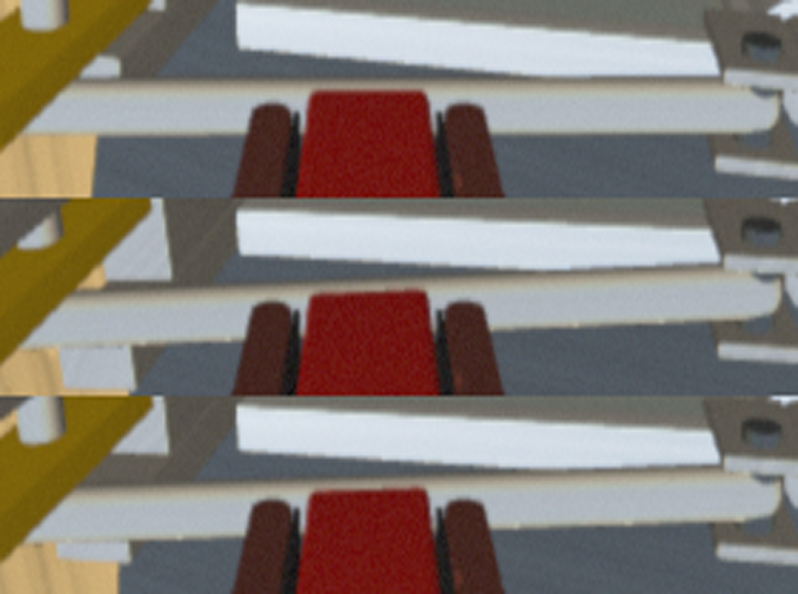

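```bash
cat >> h.py <<'E'
def fmm(state,hold,n=12):
    A=[]
    for _ in range(n): hold(.02);s=state();A.append(np.r_[s["ft_force"],s["moment"]])
    return np.mean(A,0)
E
python3 - <<'E'
from h import *
from bench import *
import cv2
def save(n,d): cv2.imwrite(f"pics/{n}.png",d["frame"])
g=1.432
for f_ in (.2,.18,.16,.14,.125):
    pos,q=pose(g,f_,-1); move_l(list(pos),speed=.02,orientation=list(q))
    f=fmm(state,hold);print(f_,np.round(f,2),"fn",round(f[:3]@ndir(g),2),round(state()["time"],1))
    if f[2]>6: print("stop");break
save("w12",get_image("wrist"))
d=get_image("side");cv2.imwrite("pics/d12.png",cv2.resize(d["frame"][140:250,240:340],None,fx=5,fy=5,interpolation=2))
E
```

```text
0.2 [ 3.93 -7.34 -3.84 -1.3  -1.06  0.43] fn -6.56 24.2
0.18 [ 4.25 -7.24 -4.05 -1.29 -1.1   0.38] fn -6.41 24.7
0.16 [ 4.61 -6.96 -4.01 -1.28 -1.12  0.36] fn -6.08 25.1
0.14 [ 4.51 -7.2  -4.19 -1.28 -1.1   0.34] fn -6.33 25.6
0.125 [ 5.02 -7.17 -4.3  -1.27 -1.09  0.32] fn -6.21 26.0
```

View pics/w12.png

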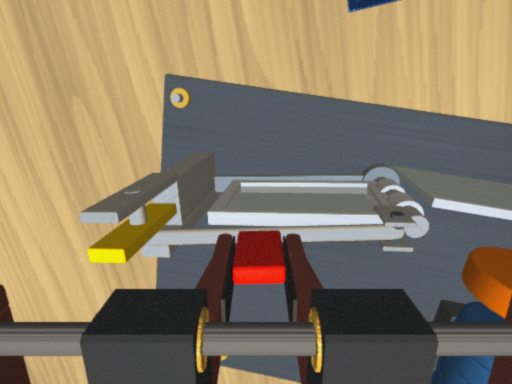

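View pics/d12.png

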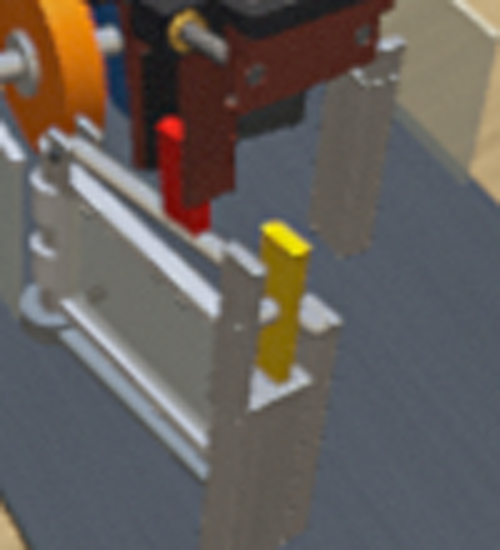

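Run:
```python
from h import *
from bench import *
import cv2
def save(n,d): cv2.imwrite(f"pics/{n}.png",d["frame"])
g=1.432
for f_ in (.11,.1,.09,.08,.07,.06):
    pos,q=pose(g,f_,-1); move_l(list(pos),speed=.02,orientation=list(q))
    f=fmm(state,hold,8);print(f_,np.round(f,2),"fn",round(f[:3]@ndir(g),2),round(state()["time"],1))
    if f[2]>-2 : print("stop");break
save("w13",get_image("wrist"))
d=get_image("side");cv2.imwrite("pics/d13.png",cv2.resize(d["frame"][140:250,240:340],None,fx=5,fy=5,interpolation=2))
```

```text
0.11 [ 4.92 -7.4  -3.96 -1.26 -1.1   0.28] fn -6.46 26.5
0.1 [ 4.82 -7.25 -4.06 -1.25 -1.09  0.29] fn -6.33 26.9
0.09 [ 4.78 -7.38 -4.28 -1.26 -1.1   0.27] fn -6.46 27.3
0.08 [ 4.99 -7.37 -4.23 -1.27 -1.09  0.25] fn -6.41 27.6
0.07 [ 5.12 -7.2  -4.   -1.25 -1.08  0.24] fn -6.23 28.0
0.06 [ 5.34 -7.29 -4.28 -1.23 -1.1   0.23] fn -6.27 28.4
```

View pics/w13.png

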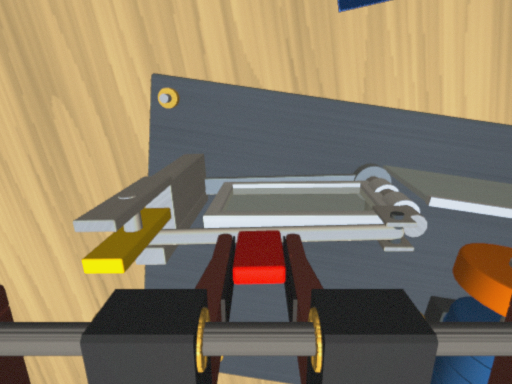

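View pics/d13.png

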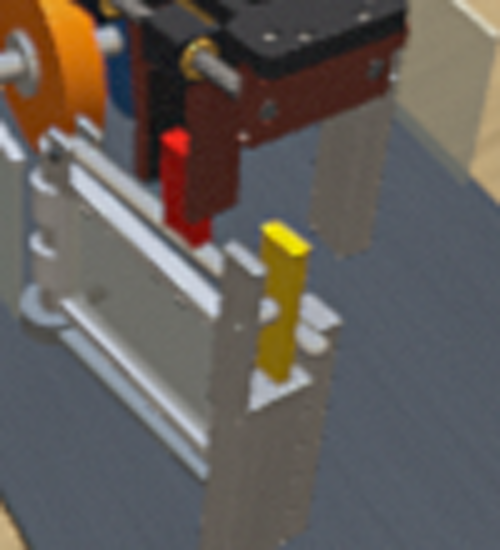

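Run:
```python
from h import *
from bench import *
import cv2
def save(n,d): cv2.imwrite(f"pics/{n}.png",d["frame"])
g=1.432
for f_ in (.05,.04,.03,.02,.01,.0):
    pos,q=pose(g,f_,-1); move_l(list(pos),speed=.02,orientation=list(q))
    f=fmm(state,hold,8);print(f_,np.round(f,2),"fn",round(f[:3]@ndir(g),2),round(state()["time"],1))
    if f[2]>-2 : print("stop");break
save("w14",get_image("wrist"))
d=get_image("side");cv2.imwrite("pics/d14.png",cv2.resize(d["frame"][140:250,240:340],None,fx=5,fy=5,interpolation=2))
```

```text
0.05 [ 5.21 -7.18 -4.36 -1.2  -1.08  0.22] fn -6.19 28.9
0.04 [ 5.21 -7.17 -4.43 -1.25 -1.08  0.19] fn -6.18 29.3
0.03 [ 5.31 -7.17 -4.33 -1.21 -1.07  0.19] fn -6.16 29.7
0.02 [ 5.18 -7.36 -4.33 -1.24 -1.06  0.18] fn -6.37 30.1
0.01 [ 5.34 -7.23 -4.35 -1.21 -1.07  0.17] fn -6.22 30.4
0.0 [ 6.26 -7.13 -3.52 -1.19 -0.94  0.15] fn -5.96 30.8
```

View pics/w14.png

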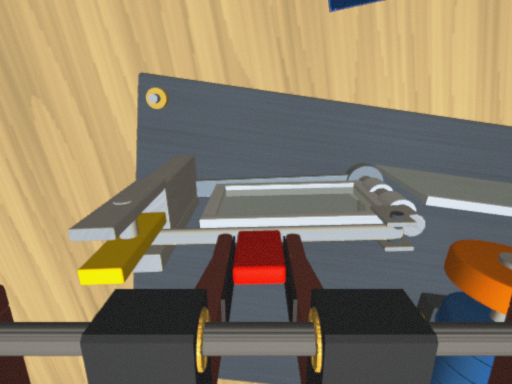

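View pics/d14.png

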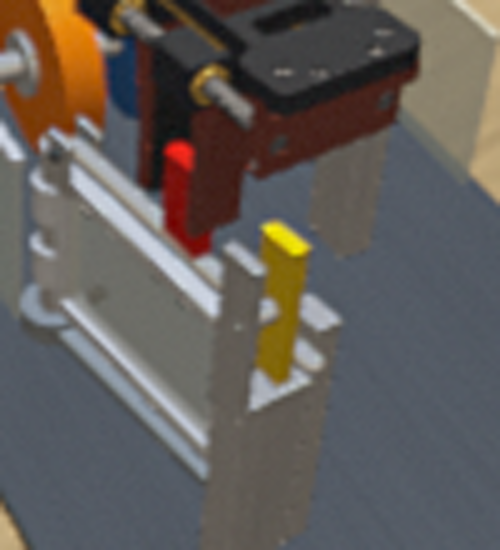

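Run:
```python
from h import *
from bench import *
import cv2
last=None
for g in np.arange(1.428,1.36,-.004):
    pos,q=pose(g,0.002,-1); move_l(list(pos),speed=.01,orientation=list(q))
    f=fmm(state,hold,6);fn=f[:3]@ndir(g);print(round(g,3),np.round(f,2),"fn",round(fn,2),round(state()["time"],1))
    if fn>-1: print("stop");break
cv2.imwrite("pics/w15.png",get_image("wrist")["frame"])
```

```text
1.428 [ 5.83 -7.33 -4.12 -1.19 -1.02  0.12] fn -6.26 31.3
1.424 [ 5.79 -6.79 -3.99 -1.14 -1.05  0.1 ] fn -5.76 31.6
1.42 [ 6.16 -6.53 -4.29 -1.09 -1.05  0.1 ] fn -5.47 32.0
1.416 [ 6.08 -5.63 -3.89 -0.92 -1.1  -0.01] fn -4.63 32.3
1.412 [ 6.15 -3.9  -4.29 -0.7  -1.12 -0.17] fn -2.93 32.7
1.408 [ 6.52 -2.87 -4.07 -0.5  -1.15 -0.32] fn -1.88 33.0
1.404 [ 6.55 -2.01 -4.42 -0.29 -1.19 -0.47] fn -1.05 33.4
1.4 [ 7.   -0.43 -4.22 -0.14 -1.22 -0.43] fn 0.54 33.7
stop
```

View pics/w15.png

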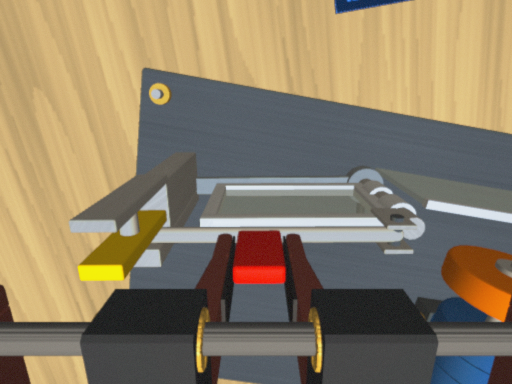

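Run:
```python
from h import *
from bench import *
import cv2
gripper_open();hold(.2)
s=state();print(s["time"],s["finger_gap"],np.round(s["ft_force"],2),np.round(s["moment"],2))
cv2.imwrite("pics/w16.png",get_image("wrist")["frame"])
d=get_image("side");cv2.imwrite("pics/d16.png",cv2.resize(d["frame"][140:250,240:340],None,fx=5,fy=5,interpolation=2))
```

```text
35.025 0.08793275193547764 [ 0.44 -0.94 -0.65] [ 0.   -0.05 -0.02]
```

View pics/w16.png

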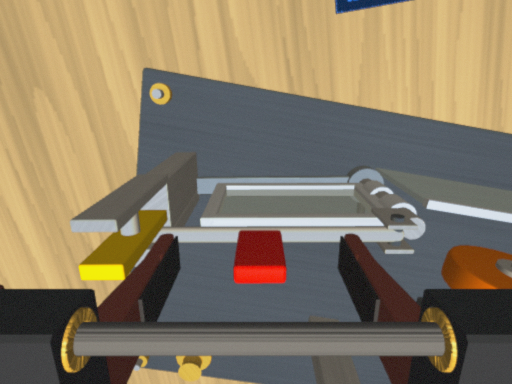

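View pics/d16.png

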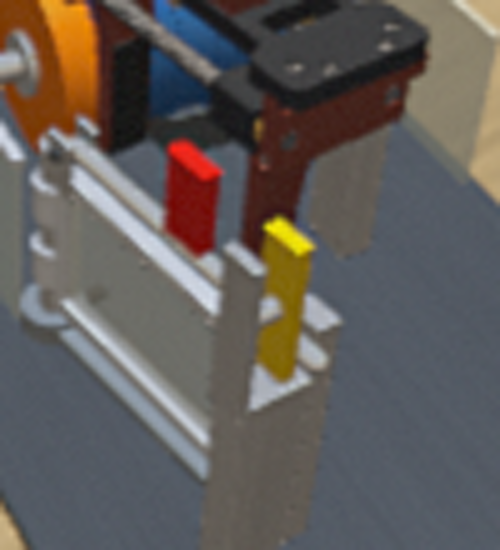

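Run:
```python
from h import *
from bench import *
import cv2
s=state();p=s["ee_pos"]
move_l(list(p+[0,0,.02]),speed=.04);move_l(list(p+[0,0,.17]),speed=.12);hold(.5)
s=state();print(s["time"],np.round(s["ft_force"],2))
for n in("wrist","side","scene"):
    d=get_image(n);np.savez(f"pics/{n}17.npz",**d);cv2.imwrite(f"pics/{n}17.png",d["frame"] if n=="wrist" else cv2.resize(d["frame"][100:250,180:360],None,fx=4,fy=4,interpolation=2))
hold(1)
d2=get_image("side")["frame"];d1=np.load("pics/side17.npz")["frame"];print("diff",np.abs(d1.astype(int)-d2).max())
```

```text
37.675 [-0.53  0.57 -0.82]
diff 18
```

View pics/side17.png

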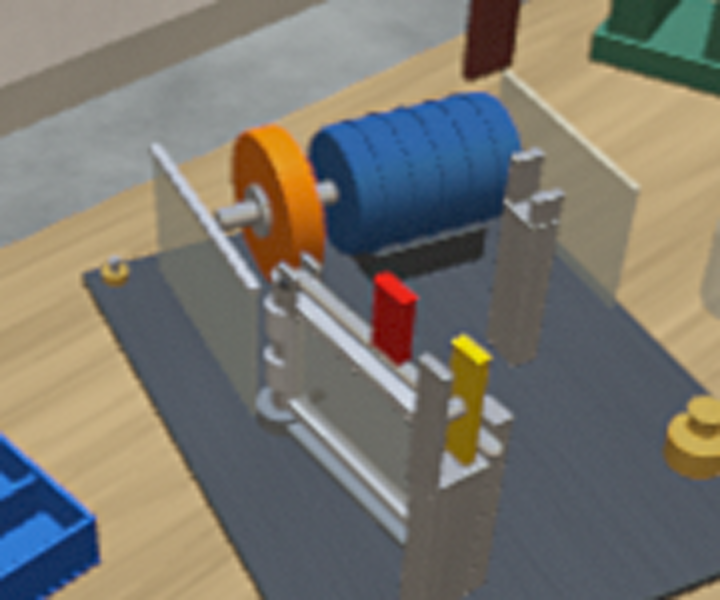

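View pics/wrist17.png

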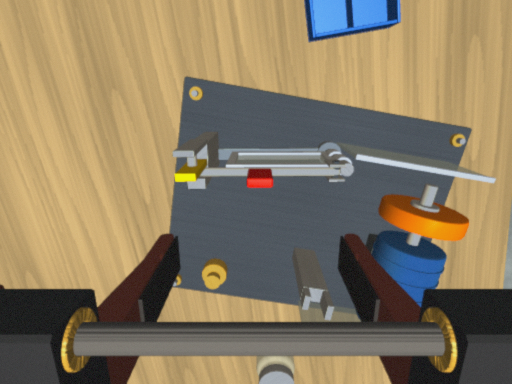

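Run:
```python
from h import *
for n in("side","scene"):
  for g in(1.39,1.41):
    for f in(0,.04,.1):
        a=pose(g,f,-1,hT=.049)[0];b=pose(g,f,-1,dr=.09,hT=0)[0];print(n,g,f,np.round(proj(D[n],[a,b]),1))
```

```text
side 1.39 0 [[278.3 170.2]
 [304.5 212.5]]
side 1.39 0.04 [[277.8 168.5]
 [304.8 209.9]]
side 1.39 0.1 [[277.  165.8]
 [305.2 205.9]]
side 1.41 0 [[277.6 170.6]
 [303.  213.2]]
side 1.41 0.04 [[277.1 168.8]
 [303.4 210.7]]
side 1.41 0.1 [[276.3 166.1]
 [303.7 206.7]]
scene 1.39 0 [[258.  165.7]
 [284.4 154.1]]
scene 1.39 0.04 [[257.4 165.4]
 [284.6 152.3]]
scene 1.39 0.1 [[256.3 165. ]
 [284.6 149.7]]
scene 1.41 0 [[258.7 166.3]
 [285.7 155.1]]
scene 1.41 0.04 [[258.1 165.9]
 [285.8 153.2]]
scene 1.41 0.1 [[257.  165.5]
 [285.9 150.6]]
```

View pics/scene17.png

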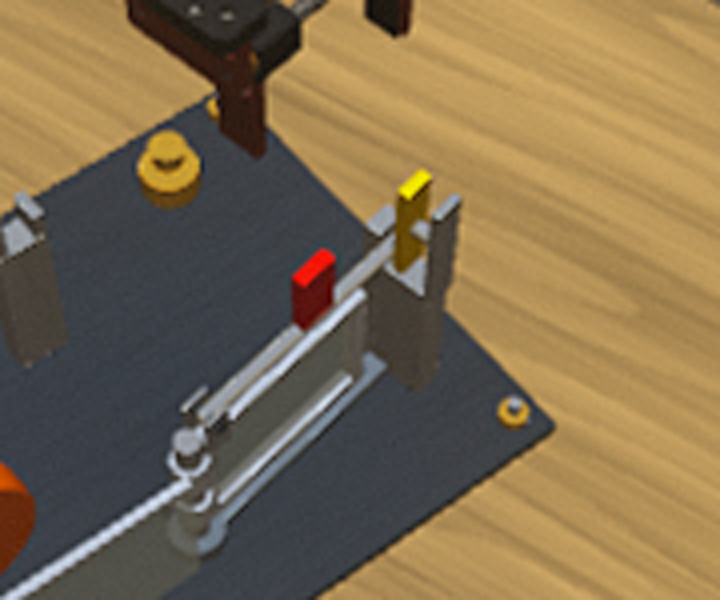

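Run:
```python
from bench import *
print(state()["time"]);job_done()
```

```text
38.875
the job is handed in; nothing more can be done
```

The gate now stands open by itself, latched in the hold-open post. The job was handed in at 38.9 s of the 67 s allowed.

**What I did:** I found the machine in the camera images and gripped the red tab along the gate. I lifted the bar to about 0.2 rad and swung the gate open. The first touch on the buffer was at about 1.37 rad. I lowered the bar with the buffer pushed in about 9 mm; it met nothing on the way down. I then eased it back onto the post's lip until the tool force was near zero, let go and moved straight up.

**Last checks:**
- **Gate:** it stands at about 1.4 rad. Two side pictures 1 s apart showed no visible movement, only pixel noise.
- **Bar:** the tab top is within about 1.5 pixels of where a fully lowered bar would put it, so the latch reads about 0. The bar-end pixel agreed less closely, reading about 0 to 0.03 rad against the 0.04 limit.
- **Robot:** the gripper is clear, with the wrist force within its noise of about 1 N.
- **Loose items:** the weight and tray look where they were. The jar was only partly in the last pictures and I did not measure it.

**What disagreed:**
- **Buffer pressed too far:** at one point I pushed further than intended. Using the wrist moment as well as the force, I estimate about 9 N on the post, with the buffer probably at its stop. I backed off before lowering the bar. That is under the 14 N limit, but it is an estimate, not a direct reading.
- **Bar angle under load:** while pressed against the buffer, the bar turned about 0.03 rad relative to the gripper. The force and geometry estimates of buffer depth therefore differed by 2 to 3 mm.

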